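# Refit the hand wheel of a museum gear exhibit

### The job

Put the blue hand wheel, hub side up, back on the splined steel spindle of the green gear exhibit: turn it until its cross-shaped bore meshes with the four splines and slide it down, then push it fully home against the spring-loaded orange collar. Finish while still holding the wheel pressed all the way down, so that a colleague can fit the clip from below; do not let go of it. Leave the screwdriver, mug and glue bottle where they are.

Things in the scene. Friction and masses are not known exactly. Their poses are not given: they have to be found in the camera images.
- wheel_centre (a point): Loose hand wheel, about 160 g: round blue rim plate 95 mm across, 10 mm thick, with a white square hub 40 x 40 mm rising 30 mm above it (40 mm overall). Lies hub up on a cardboard pad. This point: on its axis, half-way up (20 mm above the underside). z up; x, y square to the hub's flat sides, along the bore's slots. Grip the hub by opposite flats, above the rim plate.
- wheel_bore (a point): Centre of the mouth of the wheel's bore in its underside (20 mm below wheel_centre, same axes). The bore runs right through the hub and is a cross: four slots 8 mm wide along x and y, reaching 14.5 mm from the axis, with about 18 mm free width in the middle. The wheel fits the same after every quarter turn.
- spindle_top (a point): Tip of the upright steel spindle, 46 mm above the exhibit's green top. Uppermost 10 mm: plain round nose, 16 mm diameter, tapered tip. Below that four straight splines 5 mm wide, reaching 13 mm from the axis, as a cross. z up; x, y along the splines (same after every quarter turn). A stiff brake (0.8 N m) keeps the spindle from turning.
- spindle_home (a point): Point on the spindle's axis 36 mm below its tip (10 mm above the green top), same axes as spindle_top: the wheel's underside is here when the wheel is fully home. An unmeshed wheel stops on the spline ends with its underside 26 mm above this point; a meshed one slides on and meets the orange collar 10 mm above it.
- collar (a joint): Travel in m of the orange spring-loaded collar, a ring of 48 mm outside diameter around the foot of the spindle: 0 when free, 0.010 when pushed fully down by the wheel. It pushes back with about 5 N at the start and 10 N when fully down, and lifts the wheel up again if the wheel is not held down.
- plinth: The exhibit: a fixed plywood block with a green top, 160 (x) x 200 (y) x 50 mm high, with two small flat yellow and red gears lying on the half at +y (7 mm high), and the spindle at y = -45 mm. Origin at the centre of its underside, z up.
- pad: The fixed cardboard pad on which the wheel lies at the start, 130 x 130 x 4 mm; origin at the centre of its underside.
- screwdriver: Bystander: a red-handled screwdriver 170 mm long, lying on the table along its x axis between pad and exhibit; leave it alone.
- mug: Bystander: a blue mug, 76 mm across and 85 mm high, standing on the table beyond the work; origin at the centre of its underside; leave it alone.
- glue: Bystander: a white glue bottle with a red cap, 44 mm across and 110 mm high, standing on the table beyond the work; origin at the centre of its underside; leave it alone.
Things that resemble listed ones, but are neither listed nor needed, are in the scene too. What is shaped like the part that bears wheel_centre but red is not meant.

How it is judged:
By the outcome, as a careful person would: the job done as asked, in the order asked, and still so for the second after the job is handed in, while the arm keeps its last pose, push and grip.
It also fails if it takes over 42 s, if anything falls off the work surface, if the arm or the gripper's body presses on something with over 40 N, if the wrist force passes 120 N, or if a joint passes its speed limit or range.

### The arm

A 7-joint arm with a two-finger parallel gripper is mounted at the origin on the work surface. World frame = base frame: x ahead of the robot, y to its left, z up, the work surface at z = 0. Lengths are in mm, angles in rad, forces in N, time in s.
With the tool pointing down it reaches from about 400 to 900 mm from the base axis. Payload 5.5 kg.
Tool frame: the origin (TCP) lies midway between the tips of the shut fingers; the grasp point (between the pads) lies 19 mm behind it; z points along the fingers, y is the direction in which the jaws open and shut (so a half turn about z gives the same grasp; the last joint's range is limited). The gripper opens to 92 mm and grips with 3 to 60 N. Pads are 19 mm wide; open, the fingers measure 130 mm over their backs; the gripper's body (75 mm by 190 mm) begins 47 mm behind the grasp point.
Start: joints at [1.458, 0.501, -0.427, 1.55, 0.221, 1.138, -0.21], TCP at [238.594, -604.626, 226.729] pointing down, gripper open.
Joint ranges: [-2.88, 2.88], [-0.31, 2.03], [-1.54, 1.56], [0.2, 2.42], [-1.41, 4.55], [0.19, 2.02], [-2.57, 2.57]. Speed limits (rad/s): [2.57, 2.57, 3.14, 3.14, 3.14, 3.14, 3.14].

### API

Orientations are given as a rotation vector (axis times angle).
In Python, from plant import env, imaging, job, spotter gives the robot as it stands.
- The arm moves only by the tool apply_moves, never from a script. Its argument "series" is a list of rows, each a list of 6 numbers: the shift along the tool's x, y, z in mm, then the turn, a rotation vector about the tool's x, y, z in rad. A call has 1 to 20 rows; each row shifts and turns the commanded pose from where the row before left it, along the tool's axes as they then stand; what a row does not reach is not made up. A row lasts 1/8 s, in which the tool goes at most 62.5 mm and 10.7 degrees, less where a joint would pass 70% of its speed; a pose out of reach is approached as far as the arm can. A call is refused whole if a number of a shift passes 62.5 or a number of a turn 0.188, either way. A call with a gripper value outside its range is refused whole. "jaw" is the closure, from 0 (fully open) to 1 (shut), set as the call begins (left out, the last holds). The fingers move at their own pace and stop on an object; "squeeze" is the grip in N (left out, the last holds). Time passes only in rows, so rows that do not move let the fingers close. It gives the time, the measured TCP pose, the force and the opening at its end, in the units of the state.
- env.state(): the state, without advancing time (a new reading comes with each control period).
- imaging.grab_frame(name): name is "side" or "top" or "wrist"; returns a dict with "image" (384x512x3 uint8, blue, green, red), "fx", "fy", "cx", "cy" (pixels), "distortion" ([k1, k2, p1, p2, k3] as OpenCV has them; the pictures are not rectified), "R" (3x3) and "t" (3): a world point X has camera coordinates R X + t; the wrist camera has in their place "mount" (4x4, takes a point from camera to tool coordinates, whose origin is the TCP and whose axes are the flange's). Camera axes: x right, y down, z forward; pixel columns grow to the right and rows downward; lengths in mm; the calibration is good to about 2 mm. A picture is of the moment at which its call begins: read the wrist's pose just before it. There is no depth.
- job.finish_job(): hands the job in, once; it reports no verdict.
Trained networks look in the newest picture that a camera, given by its name, has taken for a name from the list of things; names that differ only in an ending like _2 or _b are one class to them, and where a whole thing is asked for, a point or a joint stands for the part that bears it (a point fixed in the world has none). Each returns a list of dicts, best first, with "p" (0 to 1); they miss things now and then, are a little off and sometimes report something else, mostly with a low value. They report only what shows in the picture. A call takes as long as a camera call. They do not tell look-alikes from the thing itself.
- spotter.boxes_of(name, camera): "location" ([x, y, z] in mm, in world coordinates, good to about 4 mm: the middle of the surface that is visible of it).
The state is a dict: "time": time; "qpos": joint angles; "dq": joint speeds; "joint_torque": joint torques, N m; "eef_pos": TCP position; "ee_rot": TCP orientation; "force": force on the tool from outside, world axes, zero at the start; "torque": the same for the moment, N m; "gripper_width": finger opening in mm.
Only numpy, scipy, OpenCV 4.12 (cv2) and the standard library are available. Lean on these libraries where they do the work, as an engineer would, in place of code of your own. Each camera call takes 0.05 s, during which the arm holds its last target.

## Working session

There is one attempt and no reset: what is moved stays moved. The work goes in short steps, Python scripts to look and compute and a tool call to move; the robot and the scene stay as the last step left them, time stands still between calls to the robot, and variables do not carry over. Pictures are saved under pics/ and viewed, and the job is handed in when it is done.

Besides the shell and the picture viewer there is one more tool, called by a JSON object that holds its "api" and its "payload", one argument or row to a line. apply_moves: Moves the arm, as the interface text tells. Its arguments: {"type":"object","properties":{"series":{"type":"array","items":{"type":"array","items":{"type":"number"}}},"jaw":{"type":"number"},"squeeze":{"type":"number"}},"required":["series"]}

```bash
ls; mkdir -p pics; cat > h.py <<'E'
import numpy as np, cv2
from scipy.spatial.transform import Rotation as Ro
from plant import env, imaging, job, spotter
def grab(n,f):
    s=env.state(); d=imaging.grab_frame(n); cv2.imwrite('pics/'+f+'.png',d['image'])
    d['K']=np.array([[d['fx'],0,d['cx']],[0,d['fy'],d['cy']],[0,0,1.]]); d['D']=np.array(d['distortion'],float)
    if 'mount' in d:
        T=np.eye(4);T[:3,:3]=Ro.from_rotvec(s['ee_rot']).as_matrix();T[:3,3]=s['eef_pos']
        W=np.linalg.inv(T@np.array(d['mount'])); d['R']=W[:3,:3];d['t']=W[:3,3]
    d['R']=np.array(d['R']);d['t']=np.array(d['t']).ravel()
    return d
def back(d,uv,z):
    p=cv2.undistortPoints(np.array([[uv]],float),d['K'],d['D'])[0,0]
    r=d['R'].T@np.array([p[0],p[1],1]); c=-d['R'].T@d['t']
    return c+r*(z-c[2])/r[2]
def proj(d,X):
    return cv2.projectPoints(np.array(X,float).reshape(-1,3),cv2.Rodrigues(d['R'])[0],d['t'],d['K'],d['D'])[0].reshape(-1,2)
E
python3 - <<'E'
from h import *
print(env.state())
for n in ['side','top','wrist']:
    d=grab(n,n+'0'); print(n,-d['R'].T@d['t'])
    for o in ['wheel_centre','plinth','pad','collar','screwdriver','mug','glue']:
        print(o,[(np.round(b['location']),round(b['p'],2)) for b in spotter.boxes_of(o,n)])
E
```

```text
pics
{'time': 0.0, 'qpos': array([ 1.45820984,  0.50185615, -0.42676152,  1.55144561,  0.22078645,
        1.13829838, -0.21029845]), 'dq': array([ 7.60296634e-04, -1.10398144e-03, -6.68706495e-04, -6.02897005e-04,
       -4.35134405e-04, -9.92630714e-04,  7.21406680e-05]), 'joint_torque': array([ 3.54238900e-04, -5.66608393e+01, -5.81571132e+00, -2.79114801e+01,
       -6.85525336e-02,  3.07626289e-02,  1.71868019e-04]), 'eef_pos': array([ 238.24121077, -604.01088298,  225.67235697]), 'ee_rot': array([-3.08439369e+00, -5.86492448e-01,  4.69604466e-04]), 'force': array([0.35793197, 0.22822986, 0.36484967]), 'torque': array([-0.05004256, -0.01253696,  0.00904769]), 'gripper_width': 91.89961492161214}
side [481.62790542 710.78340708 668.4300119 ]
wheel_centre [(array([ 480., -254.,    9.]), 0.6), (array([ 556., -400.,    5.]), 0.57)]
plinth [(array([477., 272.,  48.]), 0.78)]
pad [(array([ 497., -218.,    4.]), 0.89)]
collar [(array([488., 206.,  76.]), 0.59)]
screwdriver [(array([456.,   4.,  19.]), 0.68)]
mug [(array([756., -49.,  57.]), 0.91)]
glue []
top [ 495.66718883  -69.03395051 1314.02831633]
wheel_centre [(array([ 557., -415.,   10.]), 0.58)]
plinth [(array([485., 232.,  53.]), 0.68), (array([ 477., -269.,   13.]), 0.66)]
pad [(array([ 489., -231.,    4.]), 0.6)]
collar [(array([487., 191.,  69.]), 0.5)]
screwdriver [(array([458.,  -3.,  24.]), 0.74), (array([ 479., -267.,   14.]), 0.24)]
mug [(array([757., -68.,  26.]), 0.87), (array([487., 188.,  86.]), 0.28), (array([489., 192.,  70.]), 0.22)]
glue [(array([731.,  94.,  77.]), 0.77)]
wrist [ 302.06206048 -579.59561562  384.45270792]
wheel_centre []
plinth []
pad []
collar []
screwdriver []
mug []
glue []
```

View pics/side0.png

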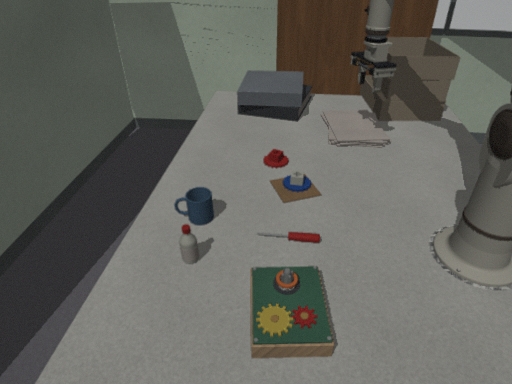

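View pics/top0.png

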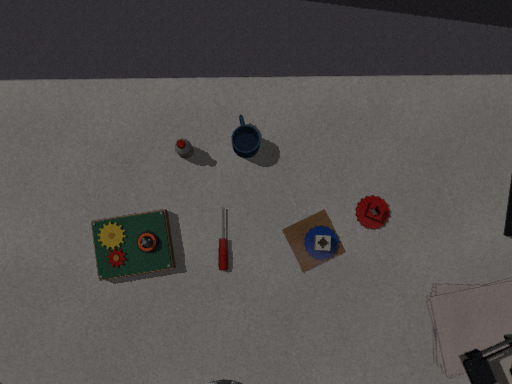

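View pics/wrist0.png

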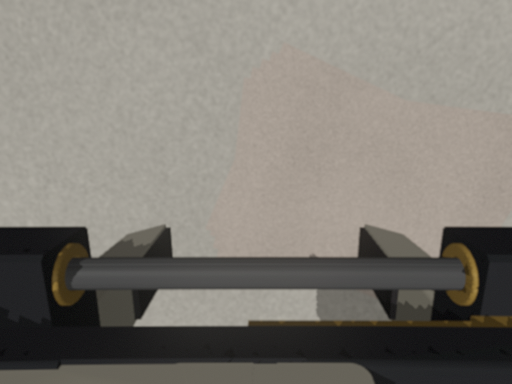

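The wheel could be either of two things: the blue one on the pad at top (322,242), or the red one at top (373,212). The blue one matches the description, being a blue rim on cardboard with a white hub. I'll confirm that in an enlarged crop.

```bash
python3 - <<'E'
from h import *
d=grab('top','top1'); im=d['image']
a=cv2.resize(im[202:282,280:400],None,fx=6,fy=6,interpolation=cv2.INTER_CUBIC)[:,:720]
cv2.imwrite('pics/c1.png',a)
b=cv2.resize(im[205:285,85:185],None,fx=7,fy=7,interpolation=cv2.INTER_CUBIC)
cv2.imwrite('pics/c2.png',b)
print(back(d,(322.5,242.5),44),back(d,(148,242),96), back(d,(148,242),60))
E
```

```text
[ 477.72106293 -271.40642405   44.        ] [486.58136206 181.2168195   96.        ] [486.31282169 188.61322203  60.        ]
```

View pics/c1.png

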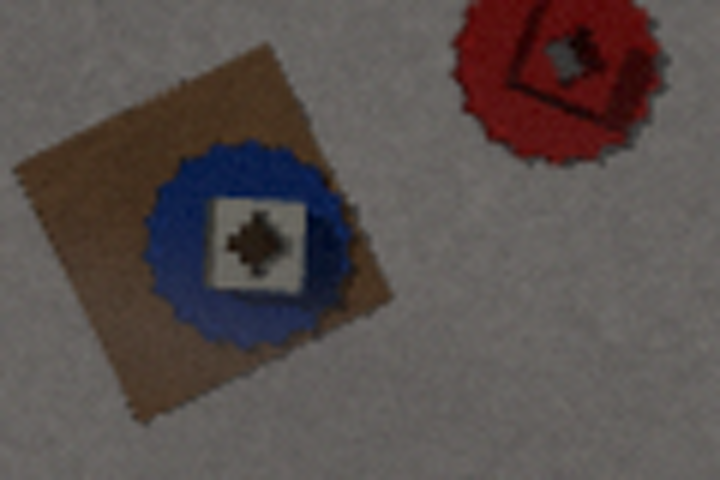

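View pics/c2.png

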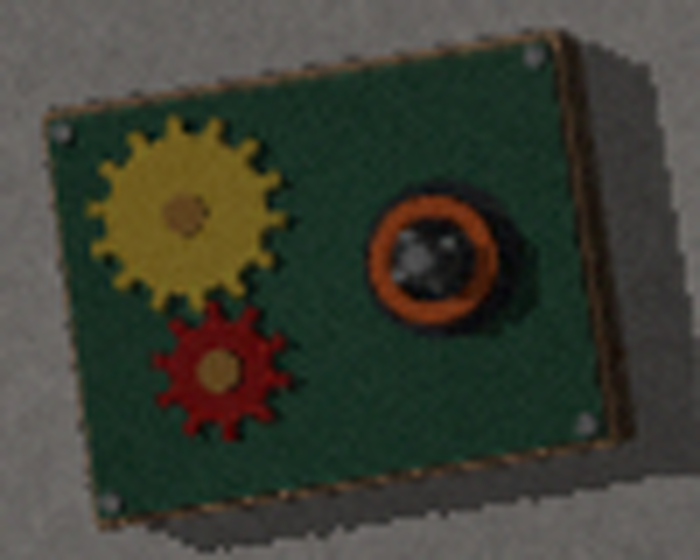

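The crop confirms it: the blue rim with the white square hub and cross bore sits at top (323,243). The red one is the look-alike. Next I'll work out a wrist viewing pose above the wheel.

```bash
python3 - <<'E'
from h import *
d=grab('top','top2')
f=lambda c:back(d,(280+(c[0]+.5)/6-.5,202+(c[1]+.5)/6-.5),44)
C=np.array([f(c) for c in [(212,198),(305,203),(302,292),(212,290)]]);print(C.round(1),C.mean(0))
g=lambda c:back(d,(85+(c[0]+.5)/7-.5,205+(c[1]+.5)/7-.5),50)
P=np.array([g(c) for c in [(45,110),(560,30),(610,445),(100,525)]]);print(P.round(1),P.mean(0))
for i in range(4):
    v=P[(i+1)%4]-P[i];print(np.linalg.norm(v),np.degrees(np.arctan2(v[1],v[0])))
c=P.mean(0); v=P[0]-P[1];v/=np.linalg.norm(v);print('spindle',c-45*v, 'collar c',back(d,(85+433/7,205+260/7),63))
s=env.state();T=Ro.from_rotvec(s['ee_rot']).as_matrix();print(T.round(3),s['time'])
w=imaging.grab_frame('wrist');print(np.array(w['mount']).round(3),w['fx'])
t=np.array([478-75,-271,250.]);print('tool-frame shift',T.T@(t-s['eef_pos']))
E
```

```text
[[ 499.  -251.8   44. ]
 [ 496.2 -293.1   44. ]
 [ 456.9 -290.6   44. ]
 [ 458.4 -250.6   44. ]] [ 477.63751339 -271.52036799   44.        ]
[[545.7 341.6  50. ]
 [573.2 147.2  50. ]
 [417.  128.2  50. ]
 [390.3 318.6  50. ]] [481.53380241 233.89323627  50.        ]
196.348821017867 -81.95497612470712
157.31664978923644 -173.0634980634751
192.28846153595285 97.97341989218573
157.05019276047597 8.41606699924288
spindle [487.83160755 189.33610833  50.        ] collar c [486.00897652 190.97345726  63.        ]
[[ 0.93   0.367  0.   ]
 [ 0.367 -0.93  -0.   ]
 [ 0.     0.    -1.   ]] 1.3
[[ 0.00000e+00 -9.67000e-01 -2.55000e-01  6.82220e+01]
 [ 1.00000e+00  0.00000e+00 -0.00000e+00  2.20000e-02]
 [ 1.00000e-03 -2.55000e-01  9.67000e-01 -1.57703e+02]
 [ 0.00000e+00  0.00000e+00  0.00000e+00  1.00000e+00]] 344.34774882581235
tool-frame shift [ 275.38987858 -250.01267814  -23.25964834]
```

{"api": "apply_moves", "payload": {
  "series": [
    [28.3,-25,7.6,0,0,0],
    [28.3,-25,7.6,0,0,0],
    [28.3,-25,7.6,0,0,0],
    [28.3,-25,7.6,0,0,0],
    [28.3,-25,7.6,0,0,0],
    [28.3,-25,7.6,0,0,0],
    [28.3,-25,7.6,0,0,0],
    [28.3,-25,7.6,0,0,0],
    [28.3,-25,7.6,0,0,0],
    [28.3,-25,7.6,0,0,0],
    [0,0,0,0,0,0.143],
    [0,0,0,0,0,0.143],
    [0,0,0,0,0,0.142],
    [0,0,0,0,0,0]
  ],
  "jaw": 0,
  "squeeze": 40
}}

```text
time: 3.1
eef_pos: [410.3, -268.2, 150.9]
ee_rot: [3.14, -0.08, 0.0]
force: [0.4, -0.2, 0.4]
gripper_width: 91.9
```

```bash
python3 - <<'E'
from h import *
s=env.state();d=grab('wrist','w1');print(s['time'],s['eef_pos'],s['ee_rot'])
print(proj(d,[477.6,-271.5,44]))
E
```

```text
3.1 [ 410.26138543 -268.23208327  150.92514063] [ 3.14012054e+00 -7.96481924e-02  4.08782320e-04]
[[264.5113363  102.75824663]]
```

View pics/w1.png

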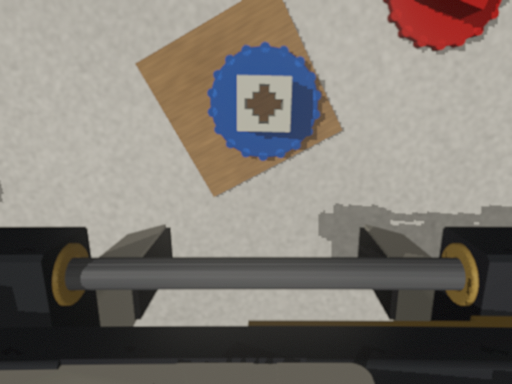

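The wheel is at about (265,103) with the hub nearly square to the tool. I'll measure the hub edges next.

```bash
python3 - <<'E'
from h import *
d=grab('wrist','w2');im=d['image']
g=im.min(2).astype(np.uint8); m=np.zeros_like(g); m[60:150,222:308]=(g[60:150,222:308]>130)*255
c=max(cv2.findContours(m,cv2.RETR_EXTERNAL,cv2.CHAIN_APPROX_NONE)[0],key=cv2.contourArea)
X=np.array([back(d,p[0],44)[:2] for p in c],np.float32)
r=cv2.minAreaRect(X);print(r)
cr=cv2.resize(im[50:160,205:325],None,fx=6,fy=6,interpolation=cv2.INTER_CUBIC)
for p in proj(d,np.c_[cv2.boxPoints(r),np.full(4,44)]): cv2.circle(cr,tuple(int(v) for v in ((p-[205,50]+.5)*6)),4,(0,0,255),-1)
cv2.imwrite('pics/c3.png',cr)
# bore center: dark region
s=env.state();T=Ro.from_rotvec(s['ee_rot']).as_matrix();print(T.round(4))
print('in tool',T.T@(np.array([*r[0],44])-s['eef_pos']))
E
```

```text
((477.0602722167969, -270.9439392089844), (40.07234191894531, 40.24921417236328), 85.96180725097656)
[[ 9.988e-01 -4.900e-02  2.000e-04]
 [-4.900e-02 -9.988e-01 -2.000e-04]
 [ 2.000e-04  2.000e-04 -1.000e+00]]
in tool [ 66.90633776  -0.53678102 106.85745225]
```

View pics/c3.png

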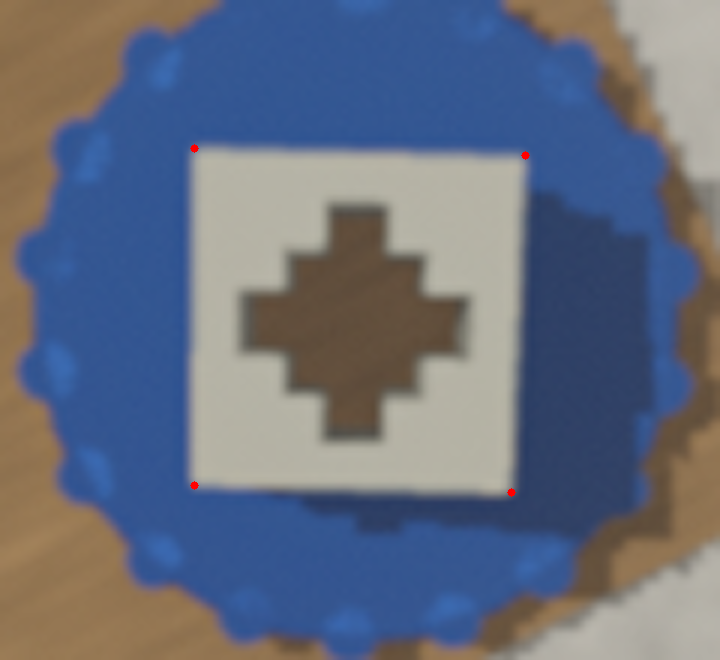

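{"api": "apply_moves", "payload": {
  "series": [
    [33.5,-0.5,0,0,0,0.02],
    [33.4,0,10,0,0,0],
    [0,0,25,0,0,0],
    [0,0,25,0,0,0],
    [0,0,25,0,0,0],
    [0,0,20,0,0,0],
    [0,0,15,0,0,0],
    [0,0,8,0,0,0],
    [0,0,5,0,0,0],
    [0,0,0,0,0,0]
  ]
}}

```text
time: 4.45
eef_pos: [477.1, -271.9, 17.8]
ee_rot: [3.139, -0.113, 0.0]
force: [-0.1, 0.7, 0.6]
gripper_width: 91.5
```

{"api": "apply_moves", "payload": {
  "series": [
    [0,0,0,0,0,0],
    [0,0,0,0,0,0],
    [0,0,0,0,0,0],
    [0,0,0,0,0,0],
    [0,0,0,0,0,0],
    [0,0,0,0,0,0],
    [0,0,0,0,0,0],
    [0,0,0,0,0,0]
  ],
  "jaw": 1,
  "squeeze": 40
}}

```text
time: 5.45
eef_pos: [476.9, -271.7, 17.8]
ee_rot: [-3.139, 0.113, -0.0]
force: [-0.9, 0.9, 0.5]
gripper_width: 39.6
```

{"api": "apply_moves", "payload": {
  "series": [
    [0,0,-15,0,0,0],
    [0,0,-35,0,0,0],
    [0,0,-40,0,0,0],
    [-7.6,-37.2,-32,0,0,0],
    [-7.6,-37.2,-30,0,0,0],
    [-7.6,-37.2,0,0,0,0],
    [-7.6,-37.2,0,0,0,0],
    [-7.6,-37.2,0,0,0,0],
    [-7.6,-37.2,0,0,0,0],
    [-7.6,-37.2,0,0,0,0],
    [-7.6,-37.2,0,0,0,0],
    [-7.6,-37.2,0,0,0,0],
    [-7.6,-37.2,0,0,0,0],
    [-7.6,-37.2,0,0,0,0],
    [-7.6,-37.2,0,0,0,0],
    [0,0,0,0,0,-0.105],
    [0,0,0,0,0,-0.105],
    [0,0,0,0,0,0],
    [0,0,0,0,0,0]
  ]
}}

```text
time: 7.82
eef_pos: [418.2, 179.7, 170.1]
ee_rot: [3.134, 0.213, 0.001]
force: [-0.3, -0.8, -2.9]
gripper_width: 39.6
```

```bash
python3 - <<'E'
from h import *
s=env.state();d=grab('wrist','w3');print(s['time'],s['eef_pos'],s['ee_rot'],s['gripper_width'])
q=proj(d,[[486.5,190.5,96],[486.5,190.5,86]]);print(q)
u,v=q[0].astype(int)
cv2.imwrite('pics/c4.png',cv2.resize(d['image'][max(0,v-50):v+50,u-60:u+60],None,fx=6,fy=6,interpolation=cv2.INTER_CUBIC));print(u-60,max(0,v-50))
E
```

```text
7.825 [418.18853293 179.69425495 170.08245371] [3.13406096e+00 2.12570263e-01 8.42287101e-04] 39.58086566042631
[[262.4771054  100.19813312]
 [262.57363126 100.26372751]]
202 50
```

View pics/w3.png

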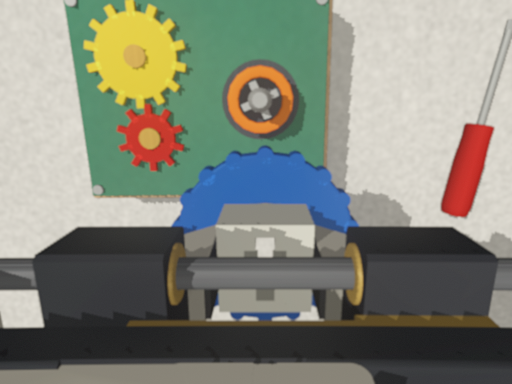

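View pics/c4.png

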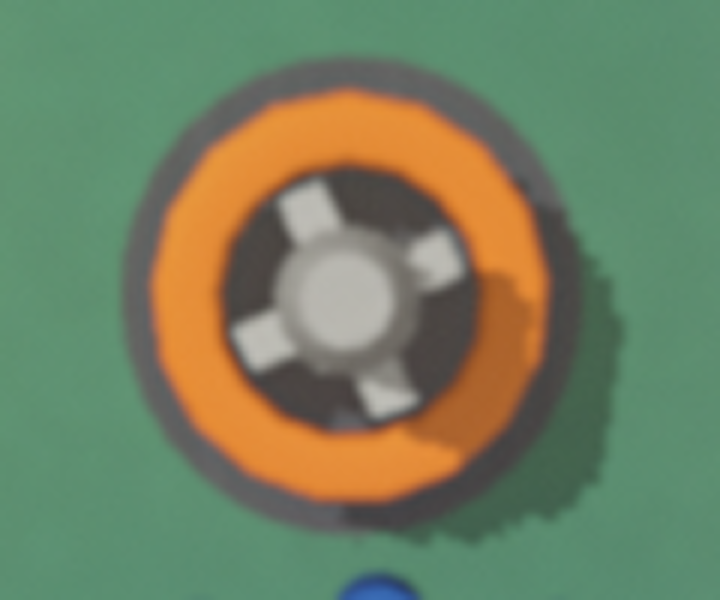

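```bash
python3 - <<'E'
from h import *
s=env.state();d=grab('wrist','w4')
T=Ro.from_rotvec(s['ee_rot']).as_matrix()
f=lambda c,z:back(d,(202+(c[0]+.5)/6-.5,50+(c[1]+.5)/6-.5),z)
P=np.array([f(c,86) for c in [(300,192),(460,253),(396,409),(242,350)]])
print(P.round(1),P.mean(0))
for a,b in((0,2),(3,1)):
    v=P[b]-P[a];print(np.linalg.norm(v),np.degrees(np.arctan2(v[1],v[0]))%90)
print('tip',f((346,301),96),'collar', f((350,296),70),'base',f((352,293),60))
print('tool yaw',np.degrees(np.arctan2(T[1,0],T[0,0])), T[:,2], s['force'])
E
```

```text
[[497.4 199.4  86. ]
 [493.4 180.8  86. ]
 [475.5 185.6  86. ]
 [479.6 203.8  86. ]] [486.49070008 192.38502519  86.        ]
25.882416996243578 32.29519788779291
26.785150338862277 30.9494665170739
tip [486.5041962  192.62721839  96.        ] collar [487.22673048 192.64799369  70.        ] base [487.67460502 192.59461662  60.        ]
tool yaw 7.776270636660205 [ 4.66966009e-04 -2.59132432e-04 -9.99999857e-01] [-0.27307965 -0.28645383 -1.59677098]
```

Spline yaw is 31.6° (mod 90) and the axis is at about (486.6,192.5). The measured spline span of 26 mm agrees with the given size. I'll use the held wheel's rim to check the camera's bias.

```bash
python3 - <<'E'
from h import *
s=env.state();d=grab('wrist','w5');im=d['image'].astype(int)
T=Ro.from_rotvec(s['ee_rot']).as_matrix()
m=((im[...,0]>im[...,2]+40)&(im[...,0]>im[...,1]+25)).astype(np.uint8)*255
m[:140]=0;m[228:]=0;m[:,:165]=0;m[:,365:]=0
c=max(cv2.findContours(m,cv2.RETR_EXTERNAL,cv2.CHAIN_APPROX_NONE)[0],key=cv2.contourArea)[:,0]
from collections import defaultdict
top={}
for u,v in c: top[u]=min(v,top.get(u,999))
for zrel in (-4,-14):
    P=[]
    for u,v in top.items():
        if v<212: P.append(T.T@(back(d,(u,v),s['eef_pos'][2]+zrel)-s['eef_pos']))
    P=np.array(P)[:,:2]
    from scipy.optimize import least_squares
    r=least_squares(lambda q:np.hypot(*(P-q[:2]).T)-q[2],[0,0,47],loss='soft_l1');print(zrel,len(P),r.x,np.sqrt(np.mean(r.fun**2)))
    r=least_squares(lambda q:np.hypot(*(P-q[:2]).T)-46.5,[0,0],loss='soft_l1');print(r.x)
X=cv2.resize(cv2.merge([m]*3),None,fx=1,fy=1);cv2.imwrite('pics/m.png',X)
# spindle tool-frame
for p in ([486.6,192.5,86],):print(T.T@(np.array(p)-s['eef_pos']))
E
```

```text
-4 171 [-2.94369516e-02  1.39474016e-02  4.61422612e+01] 1.131374053276443
[-0.44163116  0.01212585]
-14 171 [-4.30172874e+00  1.16411594e-02  4.90356757e+01] 1.202256046280262
[-1.3806566   0.02336585]
[69.4950438  -3.40433535 83.94379395]
```

View pics/m.png

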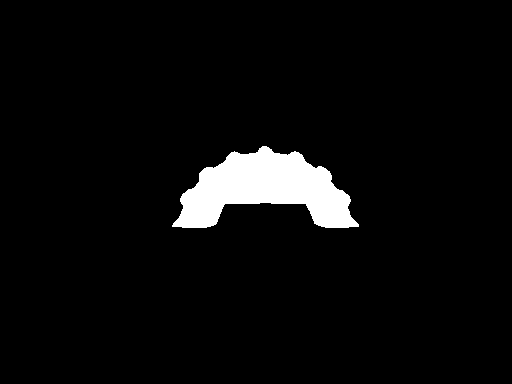

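{"api": "apply_moves", "payload": {
  "series": [
    [23.2,-1.1,0,0,0,0],
    [23.2,-1.1,0,0,0,0],
    [23.1,-1.2,10,0,0,0],
    [0,0,20,0,0,-0.104],
    [0,0,15,0,0,-0.104],
    [0,0,9,0,0,-0.104],
    [0,0,0,0,0,-0.104],
    [0,0,0,0,0,0],
    [0,0,0,0,0,0]
  ]
}}

```text
time: 9.1
eef_pos: [486.6, 192.8, 115.8]
ee_rot: [3.023, 0.855, 0.0]
force: [0.6, 0.8, -2.1]
gripper_width: 39.9
```

```bash
python3 - <<'E'
from h import *
s=env.state();T=Ro.from_rotvec(s['ee_rot']).as_matrix()
print(s['time'],s['eef_pos'],np.degrees(np.arctan2(T[1,0],T[0,0])),T[:,2],s['force'],s['torque'],s['qpos'])
for n in('side','top'):
    d=grab(n,n+'5');q=proj(d,[486.6,192.5,96])[0].astype(int)
    x,y=q;x0,y0=max(x-50,0),max(y-40,0)
    cv2.imwrite('pics/c5%s.png'%n,cv2.resize(d['image'][y0:y+40,x0:x+50],None,fx=7,fy=7,interpolation=cv2.INTER_CUBIC));print(x0,y0)
E
```

```text
9.1 [486.64563864 192.77930743 115.82494733] 31.583681506829947 [ 1.78238786e-04  2.79740714e-05 -9.99999984e-01] [ 0.55035842  0.84027373 -2.08339561] [ 0.03052671  0.00201782 -0.01064974] [ 0.19621799  0.50919585 -0.78008852  1.95251912  0.46644517  0.86721941
 -1.85069509]
236 229
93 202
```

View pics/c5side.png

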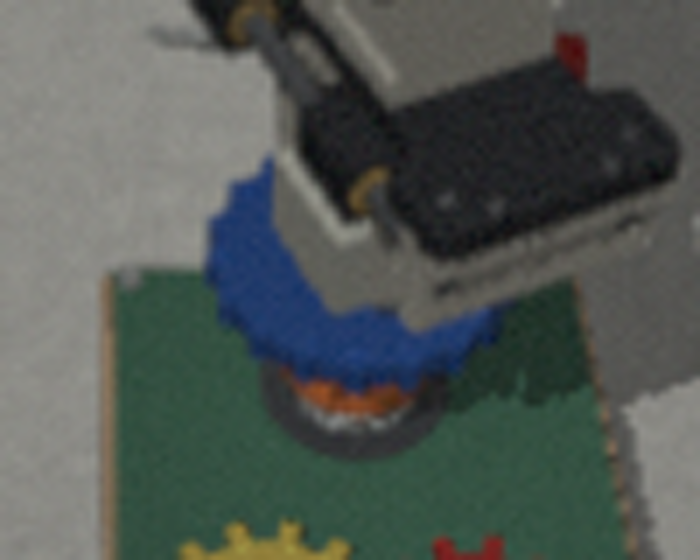

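{"api": "apply_moves", "payload": {
  "series": [
    [0,0,2,0,0,0],
    [0,0,2,0,0,0],
    [0,0,2,0,0,0],
    [0,0,1.5,0,0,0],
    [0,0,1.5,0,0,0],
    [0,0,0,0,0,0]
  ]
}}

```text
time: 9.95
eef_pos: [486.4, 192.8, 106.6]
ee_rot: [-3.022, -0.859, 0.0]
force: [-0.4, 0.9, -1.3]
gripper_width: 39.4
```

```bash
python3 - <<'E'
from h import *
s=env.state();print(s['time'],s['eef_pos'],s['force'],s['torque'])
E
```

```text
9.95 [486.36586926 192.83244861 106.58669589] [-0.41202623  0.87592373 -1.25259113] [ 0.03977994 -0.02697323  0.07170685]
```

{"api": "apply_moves", "payload": {
  "series": [
    [0,0,1.5,0,0,0],
    [0,0,1.5,0,0,0],
    [0,0,1.5,0,0,0],
    [0,0,1,0,0,0],
    [0,0,0,0,0,0]
  ]
}}

```text
time: 10.58
eef_pos: [486.4, 192.9, 101.2]
ee_rot: [-3.022, -0.859, 0.0]
force: [-0.7, -0.4, -0.7]
gripper_width: 40.1
```

```bash
python3 - <<'E'
from h import *
s=env.state();print(s['time'],s['eef_pos'],s['force'],s['torque'])
E
```

```text
10.575 [486.4418211  192.87513208 101.16255902] [-0.71701603 -0.43245535 -0.72228303] [-0.02110307  0.00700996 -0.00502928]
```

Free so far. Now past the spline ends, which would stop an unmeshed wheel at TCP z of about 99.8.

{"api": "apply_moves", "payload": {
  "series": [
    [0,0,1,0,0,0],
    [0,0,1,0,0,0],
    [0,0,1,0,0,0],
    [0,0,1,0,0,0],
    [0,0,0,0,0,0],
    [0,0,0,0,0,0]
  ]
}}

```text
time: 11.32
eef_pos: [486.5, 192.9, 97.2]
ee_rot: [3.022, 0.859, 0.0]
force: [0.1, 0.5, -1.7]
gripper_width: 39.6
```

```bash
python3 - <<'E'
from h import *
s=env.state();print(s['time'],s['eef_pos'],s['force'],s['torque'])
E
```

```text
11.325 [486.48039751 192.91164743  97.23558401] [ 0.13247912  0.53960143 -1.74804795] [ 0.01039278 -0.03471329  0.03552152]
```

{"api": "apply_moves", "payload": {
  "series": [
    [0,0,2,0,0,0],
    [0,0,2,0,0,0],
    [0,0,2,0,0,0],
    [0,0,2,0,0,0],
    [0,0,2,0,0,0],
    [0,0,1.5,0,0,0],
    [0,0,0,0,0,0],
    [0,0,0,0,0,0]
  ],
  "squeeze": 60
}}

```text
time: 12.32
eef_pos: [486.5, 192.9, 85.8]
ee_rot: [-3.022, -0.859, -0.0]
force: [-1.1, 0.6, -2.0]
gripper_width: 39.7
```

```bash
python3 - <<'E'
from h import *
s=env.state();print(s['time'],s['eef_pos'],s['force'],s['torque'])
E
```

```text
12.325 [486.49426948 192.93039039  85.75873341] [-1.13318744  0.64469798 -1.98514614] [-0.02168349 -0.05287857  0.03955068]
```

{"api": "apply_moves", "payload": {
  "series": [
    [0,0,2,0,0,0],
    [0,0,2,0,0,0],
    [0,0,1.5,0,0,0],
    [0,0,1.5,0,0,0],
    [0,0,1.5,0,0,0],
    [0,0,1.5,0,0,0],
    [0,0,0,0,0,0],
    [0,0,0,0,0,0]
  ]
}}

```text
time: 13.32
eef_pos: [486.7, 193.0, 76.1]
ee_rot: [3.022, 0.859, 0.001]
force: [-1.9, -1.3, 7.6]
gripper_width: 39.8
```

```bash
python3 - <<'E'
from h import *
s=env.state();print(s['time'],s['eef_pos'],s['force'],s['torque'])
E
```

```text
13.325 [486.71309423 192.99505702  76.0922168 ] [-1.85509141 -1.2633203   7.63693623] [-0.25466283  0.3035856  -0.06060698]
```

{"api": "apply_moves", "payload": {
  "series": [
    [0,0,1,0,0,0],
    [0,0,1,0,0,0],
    [0,0,0.5,0,0,0],
    [0,0,0,0,0,0],
    [0,0,0,0,0,0]
  ]
}}

```text
time: 13.95
eef_pos: [486.7, 193.0, 73.7]
ee_rot: [3.022, 0.859, 0.001]
force: [-3.0, -0.8, 8.5]
gripper_width: 39.4
```

```bash
python3 - <<'E'
from h import *
s=env.state();print(s['time'],s['eef_pos'],s['force'],s['torque'])
E
```

```text
13.95 [486.7369921  192.99930824  73.74045131] [-2.9633213  -0.78576398  8.52087421] [-0.32348393  0.47036152 -0.04273406]
```

{"api": "apply_moves", "payload": {
  "series": [
    [0,0,0.5,0,0,0],
    [0,0,0.5,0,0,0],
    [0,0,0,0,0,0],
    [0,0,0,0,0,0]
  ]
}}

```text
time: 14.45
eef_pos: [486.8, 193.1, 73.7]
ee_rot: [3.021, 0.859, 0.001]
force: [-4.4, -2.4, 17.8]
gripper_width: 39.6
```

```bash
python3 - <<'E'
from h import *
s=env.state();print(s['time'],s['eef_pos'],s['force'],s['torque'])
E
```

```text
14.45 [486.80972838 193.07233444  73.65241749] [-4.37627274 -2.40248683 17.81571048] [-0.58873698  1.13935487 -0.0183574 ]
```

{"api": "apply_moves", "payload": {
  "series": [
    [0,0,0.3,0,0,0],
    [0,0,0,0,0,0],
    [0,0,0,0,0,0],
    [0,0,0,0,0,0],
    [0,0,0,0,0,0],
    [0,0,0,0,0,0]
  ]
}}

```text
time: 15.2
eef_pos: [486.8, 193.0, 73.6]
ee_rot: [3.021, 0.859, 0.001]
force: [-5.8, -2.9, 21.0]
gripper_width: 39.6
```

```bash
python3 - <<'E'
from h import *
s=env.state();T=Ro.from_rotvec(s['ee_rot']).as_matrix()
print(s['time'],s['eef_pos'],T[:,2],s['force'],s['torque'],s['gripper_width'])
d=grab('side','side7');x,y=proj(d,[486.6,192.5,70])[0].astype(int)
c1=cv2.resize(d['image'][y-45:y+30,x-50:x+50],None,fx=7,fy=7,interpolation=cv2.INTER_CUBIC);cv2.imwrite('pics/c7.png',c1)
d=grab('wrist','w7')
E
```

```text
15.2 [486.78924688 193.04047806  73.59918999] [ 0.00119646 -0.00111512 -0.99999866] [-5.77114294 -2.89613571 20.98636685] [-0.74358271  1.31469075  0.00157111] 39.607809477195914
```

View pics/c7.png

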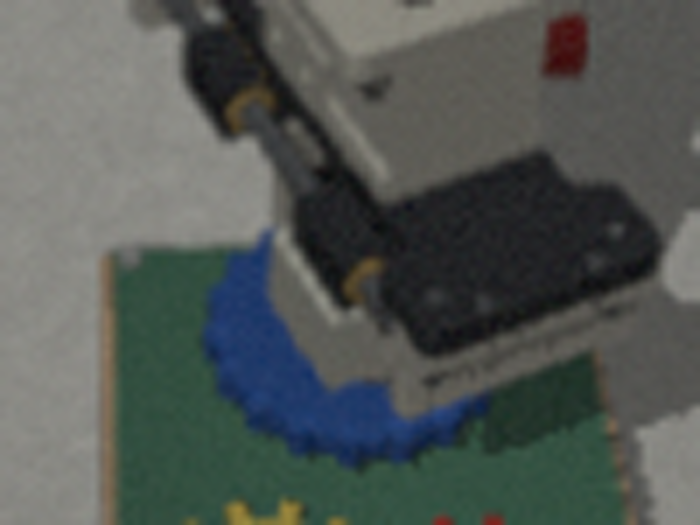

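View pics/w7.png

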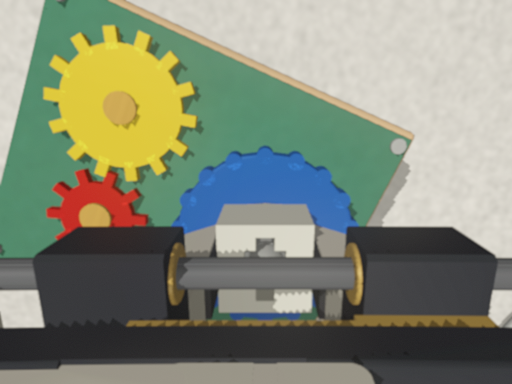

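```bash
python3 - <<'E'
from h import *
print(job.finish_job()); s=env.state();print(s['time'],s['eef_pos'],s['force'],s['gripper_width'])
E
```

```text
the job is handed in; nothing more can be done
None
the job is handed in; nothing more can be done
```

The blue wheel is back on the spindle, hub up, meshed with the splines and pressed fully home against the collar. I handed the job in at about 15.3 s with the gripper still holding the wheel down. I gripped it by the hub flats and turned it to the measured spline angle of 31.6°.

**Meshing:** The wheel passed the height where an unmeshed wheel would stop (26 mm above home) with no resistance.

**Fully home:** The spring force rose as the collar went down. Then there was a hard stop with the tool tip at z of about 73.6 mm, against the 73.8 mm I expected. That puts the wheel's underside at about z = 59.8 mm, where home is 60 mm.

**Hold:** The upward force on the tool stayed steady at about 21 N, with a side force of about 6 N. The opening was 39.6 mm at 60 N grip, and the rim had not shifted in the wrist picture, so the wheel had not slipped.

**Not confirmed:** The collar is hidden under the wheel in the final pictures, so its travel is inferred from height and force. My moves kept clear of the screwdriver, mug and glue bottle, but I took no final overview picture of them. No check failed. The only disagreement was under 1 mm between the camera and the gripper on where the wheel lay.

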